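Cock the spring jig and clamp a frame plug in it

TASK

Load the long frame plug into the spring jig. Pull the jig's sprung slide out to its stop so that the catch holds it open, lay the long plug along the two saddles, then press the button on the housing so that the jaw closes and clamps the plug endways against the end block. The jig only stands on the bench: do not drag it along, and leave the short plug and the screwdriver where they are.

Things in the scene. Friction and masses are not known exactly. Their poses are not given: they have to be found in the camera images.
- jig: Grey spring jig, 4 kg, standing loose on the bench (25 to 40 N would drag it). Origin: underside, on its middle axis; x along it, z up. Base plate 325 x 120 x 16 mm (x -163 to 162). Along x: black pull handle (x -205), housing (x -155 to -69, 70 mm wide, top z 66), sprung jaw, two saddles, end block. The slide runs along x at z 47; pulling out is towards -x.
- slide (a joint): How far the sprung slide is pulled out, m: 0 home, 0.030 with the long plug clamped. Spring 4 N at 0, 7 N at 0.08. The hard stop, hidden in the housing, lies between 0.055 and 0.078, different each time. Shortly before it the catch rides over a ramp (a few N, the button dips 7 mm); at the hard stop it has dropped in (button up). Let go, the slide then stays about 3 mm short of the stop.
- button (a joint): How far the catch button is pressed down, m: 0 up, 0.012 fully down. Sprung, 3 N at rest to 6 N. The catch lets go at about 0.007 to 0.010.
- handle (a point): Top centre of the black pull handle: upright block 16 mm along the pull, 40 mm across, from z 30 to z 86 in the jig's frame; clear gap of 42 mm to the housing when home; a 14 mm rod at z 47 joins them. Moves with the slide. Axes as the jig's.
- jaw (a point): Middle of the jaw's clamping face (z 47 in the jig's frame, x 35 mm with the slide home); the face looks to the jig's +x. Jaw 26 mm wide, z 38 to 64. Moves with the slide.
- bed (a point): Middle of the plug bed, on the jig at x 75, z 36 mm: where the underside's middle of the clamped long plug lies (along x, either way round). Two saddles, 14 mm long, at 48 mm before and 52 mm beyond it in x, floors at z 36, 30 mm wide between flared cheeks up to z 49; open between the saddles down to z 16. Axes as the jig's.
- end_block (a point): Middle of the inner face of the fixed steel end block, on the jig at x 145, z 47 mm; block 70 mm wide, top at z 72.
- button_top (a point): Centre of the top of the square catch button (34 x 34 mm) on the housing, 16 mm above the housing's top, z 82 in the jig's frame. Pressed straight down.
- plug_long: The long frame plug: grey plastic, ribbed bar 140 x 22 x 22 mm, 60 g. Origin: middle of its underside; x along its length.
- plug_short: The short frame plug, not wanted: grey plastic, ribbed bar 90 x 22 x 22 mm. Origin: middle of its underside; x along its length.
- screwdriver: Screwdriver lying on the bench, 200 mm long, black handle. Not needed.
Not all that is in view belongs to the job. Leave any green look-alike of the plug_long alone.

How it is judged:
By the outcome, as a careful person would: the job done as asked, in the order asked, and still so for the second after the job is handed in, with the robot touching nothing.
It also fails if it takes over 67 s, if anything falls off the work surface, if the arm or the gripper's body presses on something with over 40 N, if the wrist force passes 120 N, or if a joint passes its speed limit or range.

ROBOT

A 6-joint arm with a two-finger parallel gripper is mounted at the origin on the work surface. World frame = base frame: x ahead of the robot, y to its left, z up, the work surface at z = 0. Lengths are in m, angles in rad, forces in N, time in s.
With the tool pointing down it reaches from about 0.35 to 0.775 m from the base axis. Payload 7.3 kg.
Tool frame: the origin (TCP) lies midway between the tips of the shut fingers; the grasp point (between the pads) lies 19 mm behind it (tcp_to_grasp is the distance from the TCP to the grasp point, in m); z points along the fingers, y is the line along which they close (so a half turn about z gives the same grasp; the last joint's range is limited). The gripper opens to 92 mm and grips with 3 to 60 N. Pads are 19 mm wide; open, the fingers measure 130 mm over their backs; the gripper's body (75 mm by 190 mm) begins 47 mm behind the grasp point.
Start: joints at [-1.264, 0.342, 1.524, -0, 1.275, -0.146], TCP at [0.23, -0.472, 0.227] pointing down, gripper open.
Joint ranges: [-2.53, 2.53], [-0.77, 2.02], [0.04, 2.7], [-1, 4.14], [0.28, 2.66], [-3.11, 3.11]. Speed limits (rad/s): [2.57, 2.57, 3.14, 3.14, 3.14, 3.14].

INTERFACE

Orientations are given as [roll, pitch, yaw] about the fixed x, y, z axes, in that order (R = Rz(yaw) Ry(pitch) Rx(roll)).
In Python, from cell import observe, read_camera, calibration, hand_in, tcp_to_grasp gives the robot as it stands.
- The arm moves only by the tool send_rows, never from a script. Its argument "targets" is a list of rows, each a list of 5 numbers: the opening, from 0 (shut) to 1 (fully open), then the shift along the world's x, y, z in m, then the turn about the world's z in rad. A call has 1 to 5 rows; each row shifts and turns the commanded pose from where the row before left it; what a row does not reach is not made up. A row lasts 1/10 s, in which the tool goes at most 50 mm and 8.59 degrees, less where a joint would pass 70% of its speed; a pose out of reach is approached as far as the arm can. A call is refused whole if a number of a shift passes 0.05 or a number of a turn 0.15, either way. A call with a gripper value outside its range is refused whole. The fingers move at their own pace and stop on an object; "grip_force" is the grip in N (left out, the last holds). Time passes only in rows, so rows that do not move let the fingers close. It gives the time, the measured TCP pose, the force, the opening and the grip force at its end, in the units of the state.
- observe(): the state, without advancing time (a new reading comes with each control period).
- read_camera(name): name is "side" or "top"; returns (picture, depth): 420x560x3 uint8, red, green, blue; 420x560 float32, m along the optical axis (not along the pixel's ray), 0 where there is no reading.
- calibration(name): a dict with "intrinsics" (3x3 intrinsics, pixels), "k1" (the pictures are not rectified: a ray, as slopes to the right and down, at radius r is drawn at 1 + k1 r^2 times it, then the intrinsics apply), "world_to_cam" (4x4, takes a point from world to camera coordinates). Camera axes: x right, y up, looking along -z (the intrinsics and any distortion apply to the point x, -y, -z); pixel columns grow to the right and rows downward; lengths in m; the calibration is good to about 2 mm. A picture is of the moment at which its call begins. calibration takes no time and is no camera call.
- hand_in(): hands the job in; it is judged then, once.
The state is a dict: "time": time; "qpos": joint angles; "qvel": joint speeds; "joint_efforts": joint torques, N m; "tool_pos": TCP position; "tool_rot": TCP orientation; "contact_force": force on the tool from outside, world axes, zero at the start; "torque": the same for the moment, N m; "opening": finger opening in m; "grip_force": force on a finger pad.
Only numpy, scipy, OpenCV 4.12 (cv2) and the standard library are available. Lean on these libraries where they do the work, as an engineer would, in place of code of your own. Each camera call takes 0.05 s, during which the arm holds its last target. There are 200 camera calls.

## Working session

There is one attempt and no reset: what is moved stays moved. The work goes in short steps, Python scripts to look and compute and a tool call to move; the robot and the scene stay as the last step left them, time stands still between calls to the robot, and variables do not carry over. Pictures are saved under pics/ and viewed, at most 10 in all, crops included, and the job is handed in when it is done.

Besides the shell and the picture viewer there is one more tool, called after ">>>" as name(argument=value, ...) on one line, values as JSON. send_rows: Moves the arm, as the interface text tells. Its arguments: {"type":"object","properties":{"targets":{"type":"array","items":{"type":"array","items":{"type":"number"}}},"grip_force":{"type":"number"}},"required":["targets"]}

```bash
mkdir -p pics; ls
cat > h.py <<'E'
import numpy as np, cv2
from cell import *
def grab(n,f):
    p,d=read_camera(n); cv2.imwrite(f'pics/{f}.png',p[:,:,::-1]); np.savez(f'{f}.npz',p=p,d=d); return p,d
def world(n,d):
    c=calibration(n);K=np.array(c['intrinsics'],float);T=np.linalg.inv(np.array(c['world_to_cam']))
    v,u=np.mgrid[:d.shape[0],:d.shape[1]].astype(float)
    uv=cv2.undistortPoints(np.stack([u.ravel(),v.ravel()],1)[:,None],K,np.array([c['k1'],0,0,0,0.]))[:,0]
    z=d.ravel(); P=np.stack([uv[:,0]*z,-uv[:,1]*z,-z,np.ones_like(z)],1)@T.T
    W=P[:,:3].reshape(*d.shape,3); W[d==0]=np.nan; return W
E
python3 - <<'E'
from h import *
a,_=grab('top','top0'); b,_=grab('side','side0')
cv2.imwrite('pics/t0.png',a[:,:,::-1])
print(tcp_to_grasp, observe()['tool_rot'],observe()['time'])
for n in('top','side'):print(calibration(n))
E
```

```text
pics
0.0188 [-3.14024802e+00 -1.95339080e-04  4.52792734e-01] 0.1
{'intrinsics': array([[489.366205  ,   0.        , 285.05792356],
       [  0.        , 489.366205  , 204.59245712],
       [  0.        ,   0.        ,   1.        ]]), 'k1': 0.047936956768773055, 'world_to_cam': array([[ 0.01190481, -0.99988258,  0.00964861, -0.00334538],
       [ 0.99520754,  0.01278465,  0.09694593, -0.5888698 ],
       [-0.0970579 ,  0.00844825,  0.99524288, -1.24714514],
       [ 0.        ,  0.        ,  0.        ,  1.        ]])}
{'intrinsics': array([[433.49907409,   0.        , 276.89893348],
       [  0.        , 433.49907409, 213.16719641],
       [  0.        ,   0.        ,   1.        ]]), 'k1': 0.021674377630626594, 'world_to_cam': array([[ 0.99837363, -0.05244325, -0.02235642, -0.6091323 ],
       [ 0.04459335,  0.47406434,  0.87936024, -0.09317946],
       [-0.03551813, -0.87892702,  0.47563195, -0.94305496],
       [ 0.        ,  0.        ,  0.        ,  1.        ]])}
```

View pics/top0.png

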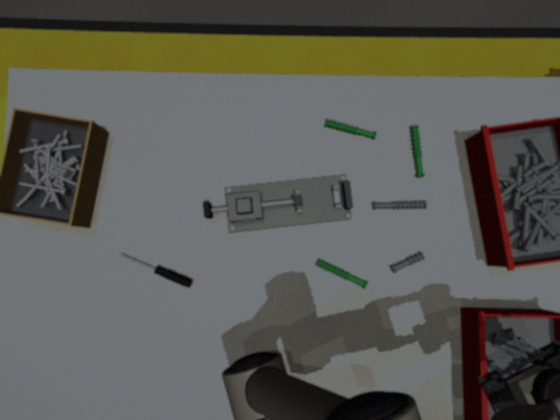

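View pics/side0.png

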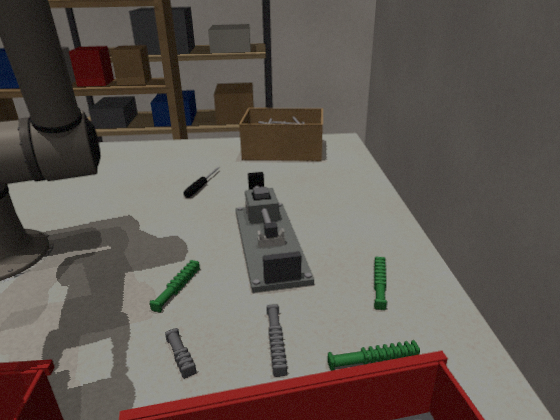

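The top view shows the jig's handle at (208,209), the button at (244,205), the jaw at (298,201) and the end block at (346,195). There are two grey candidates, the bars at (399,205) and (407,262). The one at (399,205) is about 54 px long, against about 33 px for the other, so it is the long plug. The three bars at (350,129), (417,151) and (341,273) are green look-alikes. I'll confirm this in a crop and measure.

Run:
```python
from h import *
z=np.load('top0.npz');p,d=z['p'],z['d'];W=world('top',d)
c=p[150:290,190:440];cv2.imwrite('pics/c1.png',cv2.resize(np.clip(c[:,:,::-1]*1.6,0,255).astype(np.uint8),None,fx=3.2,fy=3.2,interpolation=cv2.INTER_CUBIC))
def rect(m,name):
    q=W[m];q=q[~np.isnan(q[:,0])];r=cv2.minAreaRect(q[:,:2].astype(np.float32)*1000)
    print(name,len(q),'c',np.round(r[0],1),'size',np.round(r[1],1),'ang',r[2],'z med/max',np.median(q[:,2]),q[:,2].max(),'mean',q.mean(0))
def roi(u0,u1,v0,v1):
    m=np.zeros(d.shape,bool);m[v0:v1,u0:u1]=1;return m
H=W[:,:,2]
print('table z',np.nanmedian(H[100:115,200:300]),np.nanmedian(H[235:245,380:385]))
rect(roi(365,435,190,220)&(H>.008),'long')
rect(roi(382,432,245,278)&(H>.008),'short')
J=roi(190,362,165,240)
rect(J&(H>.008)&(H<.025),'plate')
rect(roi(198,218,195,222)&(H>.06),'handle')
rect(roi(225,265,185,225)&(H>.073),'button')
rect(roi(220,268,180,228)&(H>.055)&(H<.073),'housing')
rect(roi(286,306,185,215)&(H>.055),'jaw')
rect(roi(335,356,170,215)&(H>.06),'endblock')
```

```text
table z -0.00013595087452644705 0.00022043910226776653
long 394 c [ 594.5 -297.8] size [ 21.8 140.1] ang 2.208935022354126 z med/max 0.018635099241989583 0.02790615752499548 mean [ 0.5939928  -0.29791551  0.01824495]
short 255 c [ 445.1 -315.4] size [21.2 88.3] ang 26.18499183654785 z med/max 0.018545802191649585 0.0267414627206799 mean [ 0.44588001 -0.31601832  0.01814081]
plate 3952 c [606.1  22. ] size [147.4 372. ] ang 7.0887861251831055 z med/max 0.015680779687557767 0.024880356717905006 mean [ 0.59570405 -0.02061395  0.01566909]
handle 125 c [570.2 201.3] size [40.  16.8] ang 5.608360767364502 z med/max 0.08412829565459456 0.09356437272760298 mean [0.56940684 0.20036436 0.08248277]
button 193 c [581.8 104.9] size [35.7 40.1] ang 1.3574295043945312 z med/max 0.08158771794695574 0.08803130992750563 mean [0.58134304 0.10687995 0.08145742]
housing 765 c [581.1 111.5] size [ 72.7 117.4] ang 7.068031311035156 z med/max 0.06567645428282898 0.07287059976224763 mean [0.58046922 0.10666353 0.06549184]
jaw 98 c [597.7 -18.5] size [40.6 26.3] ang 89.33150482177734 z med/max 0.06376048446416516 0.06940786762204398 mean [ 0.59797195 -0.02572533  0.0631071 ]
endblock 184 c [ 614.6 -155. ] size [69.3 16.6] ang 6.334953784942627 z med/max 0.0711996484865074 0.07748965190933754 mean [ 0.61393713 -0.1547822   0.07088868]
```

View pics/c1.png

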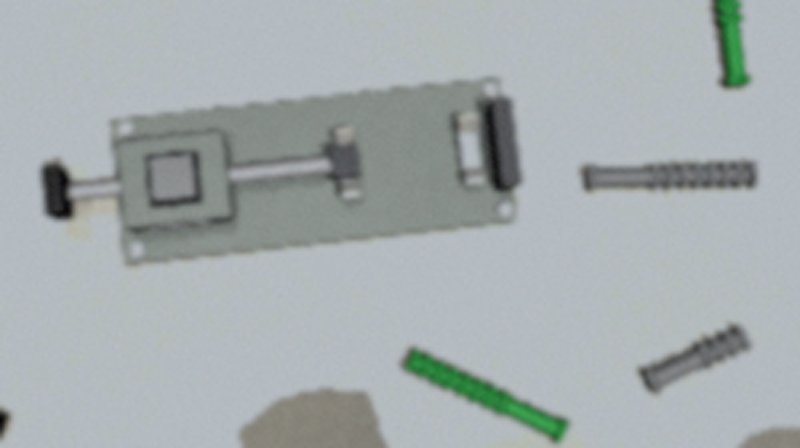

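The crop shows the long plug (the grey 140 mm bar, crop (670,176)) and the short one at (695,358). The sizes check out: 140x22 mm and 88x21 mm. The jig's +x runs along world (0.1235, -0.992), and the handle-to-end-block distance of 358 mm matches the given geometry. The handle is at (0.570, 0.2005) and the bed at (0.6045, -0.0773).

I'll move above the handle first.

>>> send_rows(targets=[[0.43,0.021,0.042,0,-0.02],[0.43,0.021,0.042,0,-0.02],[0.43,0.021,0.042,0,-0.02],[0.43,0.021,0.042,0,-0.02],[0.43,0.021,0.042,0,-0.02]])

```text
time: 0.6
tool_pos: [0.335, -0.2603, 0.2265]
tool_rot: [-3.141, 0.0, 0.351]
contact_force: [1.0, -0.2, -0.8]
opening: 0.0565
grip_force: 0.0
```

>>> send_rows(targets=[[0.43,0.021,0.042,0,-0.02],[0.43,0.021,0.042,0,-0.02],[0.43,0.021,0.042,0,-0.02],[0.43,0.021,0.042,0,-0.02],[0.43,0.021,0.042,0,-0.02]])

```text
time: 1.1
tool_pos: [0.44, -0.0501, 0.2266]
tool_rot: [3.142, 0.0, 0.252]
contact_force: [0.5, -0.6, 0.7]
opening: 0.0394
grip_force: 0.0
```

>>> send_rows(targets=[[0.43,0.021,0.042,0,-0.02],[0.43,0.021,0.042,0,-0.02],[0.43,0.021,0.042,0,-0.02],[0.43,0.021,0.042,0,-0.02],[0.43,0.021,0.042,-0.03,-0.02]])

```text
time: 1.6
tool_pos: [0.5451, 0.1562, 0.2024]
tool_rot: [3.142, -0.007, 0.153]
contact_force: [1.3, -0.1, 0.1]
opening: 0.0392
grip_force: 0.0
```

>>> send_rows(targets=[[0.43,0.021,0.042,-0.02,-0.02],[0.43,0,0,-0.03,-0.009],[0.43,0,0,0,0],[0.43,0,0,0,0],[0.43,0,0,0,0]])

```text
time: 2.1
tool_pos: [0.5638, 0.1941, 0.152]
tool_rot: [3.142, -0.002, 0.123]
contact_force: [-0.2, 0.3, 0.3]
opening: 0.0393
grip_force: 0.0
```

>>> send_rows(targets=[[0.43,0.006,0.0065,0,0.001],[0.43,0,0,-0.03,0],[0.43,0,0,-0.03,0],[0.43,0,0,-0.02,0],[0.43,0,0,-0.011,0]])

```text
time: 2.6
tool_pos: [0.5692, 0.201, 0.0586]
tool_rot: [3.142, 0.001, 0.124]
contact_force: [0.5, 0.9, 1.2]
opening: 0.0392
grip_force: 0.0
```

>>> send_rows(targets=[[0.0,0,0,0,0],[0.0,0,0,0,0],[0.0,0,0,0,0],[0.0,0,0,0,0],[0.0,0,0,0,0]], grip_force=20)

```text
time: 3.1
tool_pos: [0.5702, 0.2009, 0.0607]
tool_rot: [3.141, -0.003, 0.125]
contact_force: [-0.1, -3.9, 6.1]
opening: 0.0155
grip_force: 20.0
```

>>> send_rows(targets=[[0,-0.0012,0.01,0,0],[0,-0.0012,0.01,0,0],[0,-0.0013,0.01,0,0],[0,-0.0012,0.01,0,0],[0,0,0,0,0]])

```text
time: 3.6
tool_pos: [0.5651, 0.2415, 0.0608]
tool_rot: [3.141, -0.003, 0.126]
contact_force: [0.7, -4.3, 6.7]
opening: 0.0158
grip_force: 20.0
```

>>> send_rows(targets=[[0,-0.0005,0.004,0,0],[0,-0.0005,0.004,0,0],[0,-0.0003,0.002,0,0],[0,0,0,0,0]])

```text
time: 4.0
tool_pos: [0.564, 0.2507, 0.0608]
tool_rot: [3.141, -0.003, 0.125]
contact_force: [-1.1, -4.8, 6.2]
opening: 0.0161
grip_force: 20.0
```

>>> send_rows(targets=[[0,-0.0003,0.002,0,0],[0,0,0,0,0]])

```text
time: 4.2
tool_pos: [0.5637, 0.2525, 0.0607]
tool_rot: [3.14, -0.003, 0.125]
contact_force: [-0.2, -5.9, 6.6]
opening: 0.016
grip_force: 20.0
```

>>> send_rows(targets=[[0,-0.0002,0.002,0,0],[0,-0.0003,0.002,0,0],[0,0,0,0,0]])

```text
time: 4.5
tool_pos: [0.5633, 0.2556, 0.0607]
tool_rot: [3.139, -0.002, 0.125]
contact_force: [1.1, -8.8, 7.5]
opening: 0.016
grip_force: 20.0
```

>>> send_rows(targets=[[0,-0.0003,0.002,0,0],[0,0,0,0,0]])

```text
time: 4.7
tool_pos: [0.5631, 0.2574, 0.0607]
tool_rot: [3.139, -0.002, 0.125]
contact_force: [0.9, -8.8, 7.2]
opening: 0.0159
grip_force: 20.0
```

>>> send_rows(targets=[[0,-0.0003,0.002,0,0],[0,0,0,0,0]])

```text
time: 4.9
tool_pos: [0.5629, 0.2592, 0.0608]
tool_rot: [3.139, -0.002, 0.125]
contact_force: [1.2, -10.7, 6.8]
opening: 0.0159
grip_force: 20.0
```

>>> send_rows(targets=[[0,-0.0002,0.002,0,0],[0,0,0,0,0]])

```text
time: 5.1
tool_pos: [0.5626, 0.2611, 0.0607]
tool_rot: [3.139, -0.002, 0.124]
contact_force: [0.5, -11.1, 8.0]
opening: 0.0159
grip_force: 20.0
```

>>> send_rows(targets=[[0,-0.0003,0.002,0,0],[0,0,0,0,0]])

```text
time: 5.3
tool_pos: [0.5624, 0.2629, 0.0607]
tool_rot: [3.138, -0.002, 0.124]
contact_force: [1.7, -10.6, 7.7]
opening: 0.0158
grip_force: 20.0
```

>>> send_rows(targets=[[0,-0.0002,0.002,0,0],[0,0,0,0,0]])

```text
time: 5.5
tool_pos: [0.5621, 0.2655, 0.0607]
tool_rot: [3.139, -0.002, 0.124]
contact_force: [1.7, -9.2, 7.4]
opening: 0.0156
grip_force: 20.0
```

>>> send_rows(targets=[[0,-0.0002,0.0015,0,0],[0,0,0,0,0]])

```text
time: 5.7
tool_pos: [0.5619, 0.2672, 0.0607]
tool_rot: [3.139, -0.002, 0.125]
contact_force: [1.1, -8.3, 6.1]
opening: 0.0159
grip_force: 20.0
```

>>> send_rows(targets=[[0,-0.0002,0.0015,0,0],[0,0,0,0,0]])

```text
time: 5.9
tool_pos: [0.5617, 0.2687, 0.0607]
tool_rot: [3.139, -0.002, 0.125]
contact_force: [1.9, -8.3, 7.2]
opening: 0.0159
grip_force: 20.0
```

>>> send_rows(targets=[[0,-0.0002,0.0015,0,0],[0,0,0,0,0]])

```text
time: 6.1
tool_pos: [0.5615, 0.2702, 0.0607]
tool_rot: [3.139, -0.002, 0.125]
contact_force: [1.9, -8.6, 6.9]
opening: 0.0158
grip_force: 20.0
```

>>> send_rows(targets=[[0,-0.0001,0.001,0,0],[0,0,0,0,0]])

```text
time: 6.3
tool_pos: [0.5614, 0.2712, 0.0607]
tool_rot: [3.139, -0.002, 0.125]
contact_force: [1.0, -8.7, 6.4]
opening: 0.0158
grip_force: 20.0
```

>>> send_rows(targets=[[0,-0.0001,0.001,0,0],[0,0,0,0,0]])

```text
time: 6.5
tool_pos: [0.5612, 0.2722, 0.0607]
tool_rot: [3.139, -0.002, 0.125]
contact_force: [0.7, -7.9, 8.2]
opening: 0.0158
grip_force: 20.0
```

>>> send_rows(targets=[[0,-0.0001,0.001,0,0],[0,0,0,0,0]])

```text
time: 6.7
tool_pos: [0.5611, 0.2732, 0.0607]
tool_rot: [3.139, -0.002, 0.125]
contact_force: [1.3, -9.7, 7.7]
opening: 0.0158
grip_force: 20.0
```

Run:
```python
from h import *
p,d=grab('top','top1');W=world('top',d);H=W[:,:,2]
def m(u0,u1,v0,v1,lo,hi=.1):
    q=W[v0:v1,u0:u1].reshape(-1,3);q=q[(q[:,2]>lo)&(q[:,2]<hi)];return np.round(q.mean(0)*1000,1) if len(q) else None,len(q)
print('endblock',m(335,356,170,215,.06)); print('button/occl',m(225,265,185,225,.073))
b=W[195:217,235:255].reshape(-1,3);print('zs',np.round(np.nanpercentile(b[:,2],[5,50,95]),4))
print('jaw',m(256,306,185,215,.055,.066))
cv2.imwrite('pics/c2.png',cv2.resize(np.clip(p[150:270,150:360][:,:,::-1]*1.6,0,255).astype(np.uint8),None,fx=3.5,fy=3.5,interpolation=cv2.INTER_CUBIC))
```

```text
endblock (array([ 613.9, -154.8,   71. ]), 184)
button/occl (array([581.7, 107.1,  75.6]), 145)
zs [0.0635 0.0696 0.0772]
jaw (array([587.2,  59.5,  63.4]), 169)
```

View pics/c2.png

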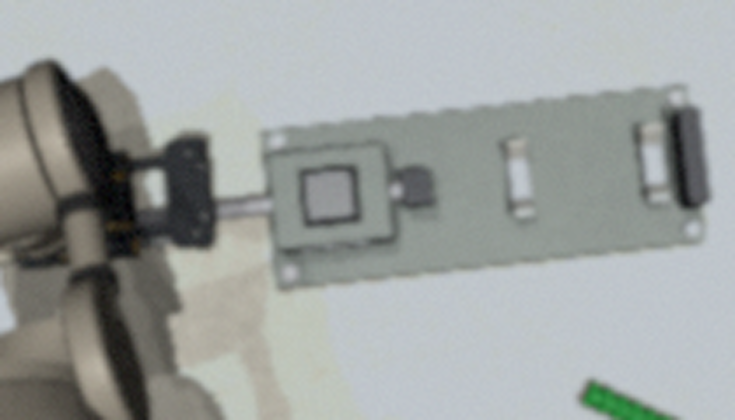

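The jig has not moved (end block unchanged) and the button is still dipped, with its top at about z 75 mm. The catch is therefore still on the ramp, so I'll keep pulling.

>>> send_rows(targets=[[0,-0.0001,0.001,0,0],[0,0,0,0,0]])

```text
time: 6.95
tool_pos: [0.561, 0.2742, 0.0607]
tool_rot: [3.139, -0.002, 0.125]
contact_force: [-0.1, -8.3, 6.4]
opening: 0.0158
grip_force: 20.0
```

>>> send_rows(targets=[[0,-0.0001,0.001,0,0],[0,0,0,0,0]])

```text
time: 7.15
tool_pos: [0.5608, 0.2755, 0.0607]
tool_rot: [3.14, -0.002, 0.125]
contact_force: [0.7, -7.1, 7.1]
opening: 0.0163
grip_force: 20.0
```

>>> send_rows(targets=[[0,-0.0001,0.001,0,0],[0,0,0,0,0]])

```text
time: 7.35
tool_pos: [0.5607, 0.2766, 0.0607]
tool_rot: [3.14, -0.002, 0.125]
contact_force: [1.5, -6.9, 6.6]
opening: 0.0161
grip_force: 20.0
```

>>> send_rows(targets=[[0,-0.0001,0.001,0,0],[0,0,0,0,0]])

```text
time: 7.55
tool_pos: [0.5606, 0.2776, 0.0607]
tool_rot: [3.14, -0.002, 0.125]
contact_force: [-0.3, -7.1, 6.4]
opening: 0.0159
grip_force: 20.0
```

>>> send_rows(targets=[[0,-0.0001,0.0005,0,0],[0,0,0,0,0]])

```text
time: 7.75
tool_pos: [0.5606, 0.2778, 0.0607]
tool_rot: [3.139, -0.002, 0.125]
contact_force: [0.5, -8.1, 7.4]
opening: 0.016
grip_force: 20.0
```

Run:
```python
from h import *
p,d=grab('top','top2');W=world('top',d)
print('endblock',W[180:212,342:352].reshape(-1,3)[W[180:212,342:352].reshape(-1,3)[:,2]>.06].mean(0))
print(np.round(np.nanpercentile(W[200:211,239:250,2],[5,50,95]),4),observe()['contact_force'])
```

```text
endblock [ 0.61550257 -0.15419782  0.07085518]
[0.0775 0.0819 0.0853] [ 0.37518797 -7.20889962  7.16917319]
```

The button is back up at z 82 mm, so the catch has dropped in. I'll nudge once more to confirm the stop.

>>> send_rows(targets=[[0,-0.0001,0.0005,0,0],[0,0,0,0,0]])

```text
time: 8.0
tool_pos: [0.5605, 0.2778, 0.0607]
tool_rot: [3.139, -0.002, 0.125]
contact_force: [1.2, -10.0, 8.3]
opening: 0.0159
grip_force: 20.0
```

>>> send_rows(targets=[[0,-0.0001,0.0005,0,0],[0,0,0,0,0]])

```text
time: 8.2
tool_pos: [0.5606, 0.2778, 0.0607]
tool_rot: [3.138, -0.002, 0.124]
contact_force: [0.9, -12.3, 7.4]
opening: 0.0159
grip_force: 20.0
```

It's at the stop: position is fixed while the force climbs. I'll ease back, release and lift.

>>> send_rows(targets=[[0,0.0002,-0.002,0,0],[0,0.0002,-0.002,0,0],[0,0.0001,-0.001,0,0],[0,0,0,0,0]])

```text
time: 8.6
tool_pos: [0.5609, 0.2748, 0.0608]
tool_rot: [3.141, -0.003, 0.125]
contact_force: [1.5, -4.0, 5.7]
opening: 0.0156
grip_force: 20.0
```

>>> send_rows(targets=[[0.43,0,0,0,0],[0.43,0,0,0,0],[0.43,0,0,0,0],[0.43,0,0,0.02,0],[0.43,0,0,0.04,0]])

```text
time: 9.1
tool_pos: [0.5574, 0.2747, 0.1163]
tool_rot: [3.14, 0.008, 0.125]
contact_force: [-0.5, 0.8, 0.4]
opening: 0.0393
grip_force: 0.0
```

>>> send_rows(targets=[[0.6,0,0,0.05,0],[0.6,0,0,0.01,0.1],[0.6,0,-0.04,0,0.14],[0.6,0,-0.04,0,0.14],[0.6,0,-0.04,0,0.14]])

```text
time: 9.6
tool_pos: [0.5593, 0.1545, 0.1791]
tool_rot: [-3.141, 0.0, 0.652]
contact_force: [0.4, 0.6, 0.1]
opening: 0.0552
grip_force: 0.0
```

>>> send_rows(targets=[[0.6,0.003,-0.045,0,0.12],[0.6,0.003,-0.045,0,0.12],[0.6,0.004,-0.045,0,0.12],[0.6,0.003,-0.045,0,0.12],[0.6,0.004,-0.045,0,0.12]])

```text
time: 10.1
tool_pos: [0.5764, -0.0713, 0.1791]
tool_rot: [-3.141, -0.0, 1.25]
contact_force: [0.6, 0.6, 0.6]
opening: 0.0549
grip_force: 0.0
```

>>> send_rows(targets=[[0.6,0.003,-0.045,0,0.12],[0.6,0.003,-0.045,0,0.12],[0.6,0.004,-0.045,0,0.12],[0.6,0.003,-0.045,0,0],[0.6,0.004,-0.04,0,0]])

```text
time: 10.6
tool_pos: [0.5934, -0.2918, 0.1789]
tool_rot: [-3.141, -0.0, 1.604]
contact_force: [1.5, -0.4, 0.5]
opening: 0.0553
grip_force: 0.0
```

>>> send_rows(targets=[[0.6,0,0,-0.04,0],[0.6,0,0,-0.03,0],[0.6,0,0,0,0],[0.6,0,0,0,0]])

```text
time: 11.0
tool_pos: [0.5938, -0.2895, 0.1094]
tool_rot: [-3.141, -0.001, 1.605]
contact_force: [-0.3, -0.4, 0.5]
opening: 0.0552
grip_force: 0.0
```

Run:
```python
from h import *
p,d=grab('top','top3');W=world('top',d)
def m(u0,u1,v0,v1,lo,hi=.1):
    q=W[v0:v1,u0:u1].reshape(-1,3);q=q[(q[:,2]>lo)&(q[:,2]<hi)];return np.round(q.mean(0)*1000,1),len(q)
print('handle',m(165,198,195,230,.06),'endblock',m(335,356,170,215,.06),'button',m(225,265,185,225,.073),'jaw',m(262,300,185,215,.055,.066))
s=observe();print(s['tool_pos'],s['tool_rot'],s['qpos'])
```

```text
handle (array([560.3, 273.7,  81.8]), 134) endblock (array([ 613.6, -154.7,   70.6]), 188) button (array([581.4, 107.2,  81.6]), 193) jaw (array([588. ,  48.2,  62.2]), 91)
[ 0.59460047 -0.2898676   0.11082925] [3.13970713e+00 1.16353345e-03 1.60529932e+00] [-5.69406870e-01  6.88408167e-01  1.26514432e+00  1.21918191e-04
  1.18582743e+00 -6.03956623e-01]
```

The catch holds the slide open, with the handle at y 0.274. Next is the plug.

>>> send_rows(targets=[[0.6,0,-0.008,-0.03,0.003],[0.6,0,0,-0.035,0],[0.6,0,0,-0.03,0],[0.6,0,0,-0.01,0],[0.6,0,0,0,0]])

```text
time: 11.55
tool_pos: [0.594, -0.2976, 0.0046]
tool_rot: [-3.142, -0.0, 1.608]
contact_force: [0.5, -0.7, 1.5]
opening: 0.0551
grip_force: 0.0
```

>>> send_rows(targets=[[0,0,0,0,0],[0,0,0,0,0],[0,0,0,0,0],[0,0,0,0,0],[0,0,0,0,0]], grip_force=15)

```text
time: 12.05
tool_pos: [0.5939, -0.2979, 0.0049]
tool_rot: [3.141, 0.001, 1.608]
contact_force: [-0.9, 0.9, 3.0]
opening: 0.0216
grip_force: 15.0
```

>>> send_rows(targets=[[0,0,0,0.03,0],[0,0,0,0.05,0],[0,0,0,0.04,0],[0,0,0,0,0],[0,0,0,0,0]])

```text
time: 12.55
tool_pos: [0.594, -0.2979, 0.1252]
tool_rot: [3.14, 0.001, 1.608]
contact_force: [-0.8, 0.0, -1.1]
opening: 0.022
grip_force: 15.0
```

Run:
```python
from h import *
p,d=grab('side','side1');s=observe();print(s['tool_pos'],s['tool_rot'],s['opening'])
cv2.imwrite('pics/c3.png',cv2.resize(p[140:380,180:420][:,:,::-1],None,fx=2.4,fy=2.4))
```

```text
[ 0.59319403 -0.29745147  0.12354266] [-3.14062842e+00 -7.30363574e-04  1.60778352e+00] 0.022030107821121064
```

View pics/c3.png

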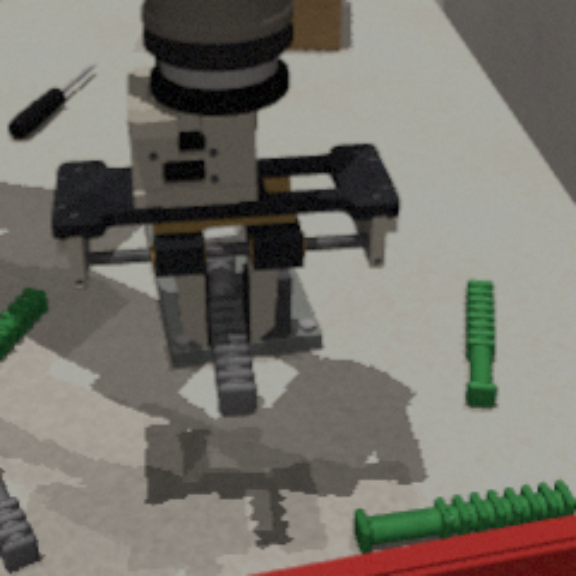

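The plug is held level between the fingers at about crop (232,300). I'll carry it over the bed.

>>> send_rows(targets=[[0,0.0021,0.0445,0,0.017],[0,0.0021,0.0445,0,0.017],[0,0.0021,0.0445,0,0.017],[0,0.0021,0.0445,0,0.017],[0,0.0021,0.0445,0,0.017]])

```text
time: 13.1
tool_pos: [0.6029, -0.0733, 0.122]
tool_rot: [-3.138, -0.002, 1.693]
contact_force: [-0.2, 1.0, -0.9]
opening: 0.0221
grip_force: 15.0
```

>>> send_rows(targets=[[0,0,0,0,0],[0,0,0,-0.02,0],[0,0,0,-0.015,0],[0,0,0,0,0],[0,0,0,0,0]])

```text
time: 13.6
tool_pos: [0.6036, -0.0756, 0.0882]
tool_rot: [-3.139, -0.001, 1.692]
contact_force: [0.4, 0.1, 0.1]
opening: 0.0216
grip_force: 15.0
```

Run:
```python
from h import *
p,d=grab('side','side2');W=world('side',d)
cv2.imwrite('pics/c4.png',cv2.resize(p[150:310,200:340][:,:,::-1],None,fx=3.6,fy=3.6,interpolation=cv2.INTER_CUBIC))
O=np.array([.5952,-.0029]);ex=np.array([.1235,-.9923]);ey=np.array([.9923,.1235])
X=(W[...,:2]-O)@ex;Y=(W[...,:2]-O)@ey;Z=W[...,2]
# plug top in the end towards camera, in jig coords
m=(X>90)&(X<150)&(abs(Y)<18)&(Z>.074)&(Z<.12)
m=(X>.09)&(X<.15)&(abs(Y)<.018)&(Z>.074)&(Z<.11)
for a in np.arange(.09,.15,.01):
    k=m&(X>=a)&(X<a+.01); k.any() and print(round(a,2),k.sum(),'Y',np.round(np.percentile(Y[k],[5,50,95])*1e3,1),'Z',np.round(np.percentile(Z[k],[5,50,95])*1e3,1),'Xmax',X[k].max())
s=observe();print(s['tool_pos'],s['tool_rot'],s['opening'])
```

```text
0.09 34 Y [-12.   -5.4   6.6] Z [ 90.9 103.3 105.1] Xmax 0.09992978756663541
0.1 35 Y [-12.2  -3.5   6. ] Z [ 95.7 103.3 105.8] Xmax 0.10980580570589199
0.11 27 Y [-12.8  -4.1   7. ] Z [ 99.1 103.  105.5] Xmax 0.11997291202428881
0.12 29 Y [-12.   -2.2   6.6] Z [ 89.  102.6 105.2] Xmax 0.12950223573028183
0.13 41 Y [-12.1  -5.5   7. ] Z [ 92.2 103.4 105.7] Xmax 0.13988599127791118
0.14 114 Y [-11.9  -2.8   6.6] Z [ 86.1  96.1 105.2] Xmax 0.14697031305458313
[ 0.60414648 -0.07570465  0.08899631] [-3.14100268e+00 -1.90957381e-04  1.69228487e+00] 0.021693467008708042
```

View pics/c4.png

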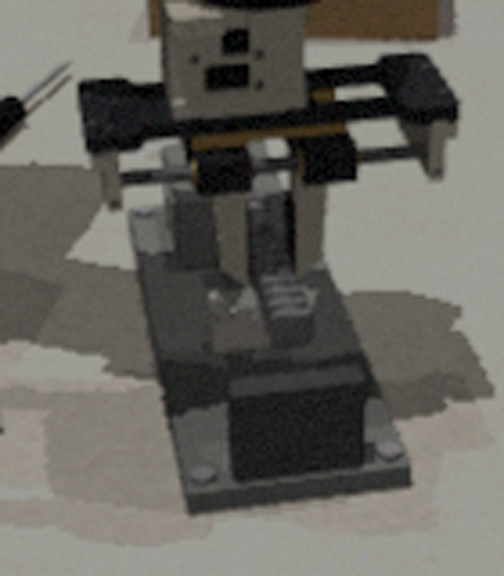

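Run:
```python
from h import *
z=np.load('side0.npz')
O=np.array([.5952,-.0029]);ex=np.array([.1235,-.9923]);ey=np.array([.9923,.1235])
for f in('side0','side2'):
    W=world('side',np.load(f+'.npz')['d']);X=(W[...,:2]-O)@ex;Y=(W[...,:2]-O)@ey;Z=W[...,2]
    k=(X>.135)&(X<.175)&(abs(Y)<.05)&(Z>.03)&(Z<.071)
    print('block Y',np.percentile(Y[k],[1,50,99]),'outer X',np.median(X[k]))
    k=(X>.135)&(X<.175)&(abs(Y)<.05)&(Z>.0695)&(Z<.0735)
    print('top X',np.percentile(X[k],[2,50,98]),Y[k].mean())
    k=(abs(Z-.016)<.003)&(abs(X)<.17)&(abs(Y)<.08)&(X>.08)
    print('plate Y',np.percentile(Y[k],[1,99]))
k=(X>.138)&(X<.15)&(abs(Y)<.018)&(Z>.08)&(Z<.096)
print('plug endface',np.median(X[k]),np.percentile(Y[k],[3,97]),k.sum())
```

```text
block Y [-0.0377435  -0.00363157  0.03083597] outer X 0.16210259474254315
top X [0.14712831 0.15721948 0.16378835] -0.0025191743800552823
plate Y [-0.06271325  0.0561445 ]
block Y [-0.03775967 -0.00486117  0.03062806] outer X 0.1622260844924791
top X [0.14790863 0.15689658 0.16365074] -0.0032932707871355807
plate Y [-0.0624462   0.05598634]
plug endface 0.1438151514483947 [-0.01213517  0.00657117] 57
```

In the same camera the plug is centred on the end block to within 1 mm, level, with about 2 mm of end gap. I'll lower it.

>>> send_rows(targets=[[0,0,0,-0.02,0],[0,0,0,-0.015,0],[0,0,0,-0.007,0],[0,0,0,0,0]])

```text
time: 14.05
tool_pos: [0.6039, -0.0754, 0.0468]
tool_rot: [-3.141, -0.0, 1.693]
contact_force: [0.1, -0.2, -0.4]
opening: 0.0222
grip_force: 15.0
```

>>> send_rows(targets=[[0,0,0,-0.003,0],[0,0,0,-0.002,0],[0,0,0,0,0]])

```text
time: 14.35
tool_pos: [0.6044, -0.0753, 0.0426]
tool_rot: [3.141, 0.0, 1.693]
contact_force: [-0.0, -0.4, -0.5]
opening: 0.0216
grip_force: 15.0
```

>>> send_rows(targets=[[0,0,0,-0.001,0],[0,0,0,0,0]])

```text
time: 14.55
tool_pos: [0.6043, -0.0753, 0.0414]
tool_rot: [3.141, 0.0, 1.693]
contact_force: [0.8, -0.4, -1.2]
opening: 0.0215
grip_force: 15.0
```

>>> send_rows(targets=[[0,0,0,-0.001,0],[0,0,0,0,0]])

```text
time: 14.75
tool_pos: [0.6044, -0.0753, 0.0409]
tool_rot: [3.141, 0.0, 1.693]
contact_force: [-2.0, 0.4, 3.5]
opening: 0.0217
grip_force: 15.0
```

Contact with the floors (3.5 N up). I'll release, lift, and look.

>>> send_rows(targets=[[0.5,0,0,0,0],[0.5,0,0,0,0],[0.5,0,0,0,0],[0.5,0,0,0.03,0],[0.5,0,0,0.04,0]])

```text
time: 15.25
tool_pos: [0.6027, -0.0749, 0.1087]
tool_rot: [-3.136, -0.002, 1.693]
contact_force: [1.4, -0.7, 0.1]
opening: 0.0456
grip_force: 0.0
```

>>> send_rows(targets=[[0.2,0,0,0.04,0],[0,-0.006,0.046,0,0],[0,-0.006,0.046,0,0],[0,-0.006,0.046,0,0],[0,-0.005,0.044,0,0]])

```text
time: 15.75
tool_pos: [0.5807, 0.1084, 0.1503]
tool_rot: [3.141, -0.0, 1.692]
contact_force: [-0.5, -1.1, -0.5]
opening: 0.0106
grip_force: 0.0
```

>>> send_rows(targets=[[0,0,0,-0.03,0],[0,0,0,0,0],[0,0,0,0,0]])

```text
time: 16.05
tool_pos: [0.581, 0.1064, 0.12]
tool_rot: [-3.14, 0.0, 1.693]
contact_force: [0.5, 0.0, -0.7]
opening: 0.0005
grip_force: 0.0
```

Run:
```python
from h import *
p,d=grab('side','side3');W=world('side',d)
cv2.imwrite('pics/c5.png',cv2.resize(p[150:310,200:340][:,:,::-1],None,fx=3.6,fy=3.6,interpolation=cv2.INTER_CUBIC))
s=observe();print(s['tool_pos'],s['tool_rot'],s['opening'])
O=np.array([.5952,-.0029]);ex=np.array([.1235,-.9923]);ey=np.array([.9923,.1235])
for n in('side','top'):
    if n=='top': p,d=grab('top','top4');W=world('top',d)
    X=(W[...,:2]-O)@ex;Y=(W[...,:2]-O)@ey;Z=W[...,2]
    for a in np.arange(0,.15,.02):
        k=(X>=a)&(X<a+.02)&(abs(Y+.002)<.014)&(Z>.05)&(Z<.07)
        k.any() and print(n,round(a,2),k.sum(),'Y',np.round(np.percentile(Y[k],[5,50,95])*1e3,1),'Ztop',round(np.percentile(Z[k],80)*1e3,1),X[k].max())
```

```text
[0.581694   0.10595479 0.12081825] [3.14115676e+00 2.14418668e-04 1.69178664e+00] 0.0005933965236317599
side 0.0 46 Y [-11.3  -2.    7.7] Ztop 56.8 0.019766376103569017
side 0.02 34 Y [-8.4 -2.4  5.2] Ztop 55.4 0.03951688780908914
side 0.04 32 Y [-8.6 -2.   6.9] Ztop 55.7 0.059987158335218914
side 0.06 57 Y [-11.1  -2.8   7. ] Ztop 57.6 0.0784544705414659
side 0.08 65 Y [-11.1  -1.6   7.4] Ztop 57.8 0.09960144095618159
side 0.1 55 Y [-10.6  -1.2   8.9] Ztop 57.3 0.11993096357460199
side 0.12 17 Y [-9.6 -1.9  4.7] Ztop 58.1 0.12515977017608426
side 0.14 3 Y [-12.  -11.9  -1.8] Ztop 63.0 0.15983583865155196
top 0.0 41 Y [-7.6  1.1  9.3] Ztop 57.4 0.019494253122197148
top 0.02 44 Y [-5.1  1.7  8.2] Ztop 55.2 0.03980920922704528
top 0.04 46 Y [-6.5  1.2  8.3] Ztop 57.1 0.059791676776749625
top 0.06 51 Y [-7.   0.6 10.3] Ztop 57.4 0.07994968932776338
top 0.08 55 Y [-6.8  1.1 10.6] Ztop 57.0 0.09884673118639697
top 0.1 56 Y [-7.1  1.4 10.5] Ztop 58.2 0.11999917146393042
top 0.12 50 Y [-6.5  1.3  9.1] Ztop 57.6 0.1398003570982225
top 0.14 45 Y [-14.9  -2.7  10.2] Ztop 69.0 0.1597670047312929
```

View pics/c5.png

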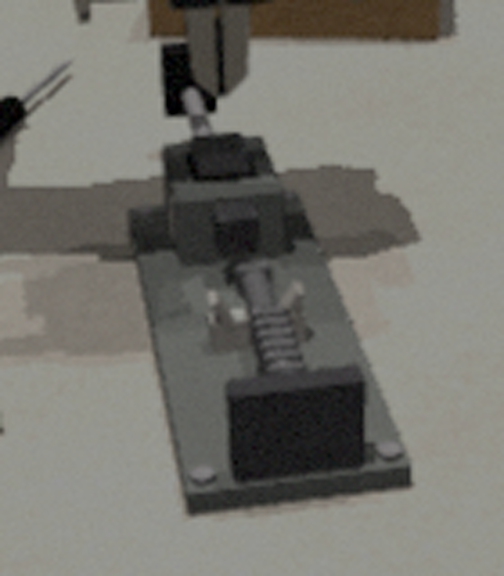

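The plug lies seated along both saddles, with its top at z 57–58 mm all along. The shut fingers are over the button, so I'll press.

>>> send_rows(targets=[[0,0,0.001,-0.025,0],[0,0,0,-0.01,0],[0,0,0,-0.004,0],[0,0,0,-0.003,0],[0,0,0,0,0]])

```text
time: 16.65
tool_pos: [0.5815, 0.1072, 0.079]
tool_rot: [3.141, 0.0, 1.692]
contact_force: [-0.1, 0.9, -0.2]
opening: 0.0007
grip_force: 0.0
```

>>> send_rows(targets=[[0,0,0,-0.003,0],[0,0,0,-0.003,0],[0,0,0,-0.002,0],[0,0,0,0,0],[0,0,0,0,0]])

```text
time: 17.15
tool_pos: [0.5818, 0.1074, 0.0709]
tool_rot: [3.14, 0.001, 1.693]
contact_force: [-0.9, -2.6, 5.2]
opening: 0.0005
grip_force: 2.6
```

>>> send_rows(targets=[[0,0,0,0.01,0],[0,0,0,0.04,0],[0,0,0,0.05,0],[0,-0.04,0,0.03,0],[0,-0.04,0,0,0]])

```text
time: 17.65
tool_pos: [0.5032, 0.1081, 0.2049]
tool_rot: [3.132, -0.0, 1.692]
contact_force: [0.8, 0.1, 0.0]
opening: 0.0008
grip_force: 0.0
```

Run:
```python
from h import *
p,d=grab('side','side4');grab('top','top5')
cv2.imwrite('pics/c6.png',cv2.resize(p[130:310,170:350][:,:,::-1],None,fx=3.2,fy=3.2,interpolation=cv2.INTER_CUBIC))
O=np.array([.5952,-.0029]);ex=np.array([.1235,-.9923]);ey=np.array([.9923,.1235])
W=world('top',np.load('top5.npz')['d']);X=(W[...,:2]-O)@ex;Y=(W[...,:2]-O)@ey;Z=W[...,2]
def m(x0,x1,lo,hi,w=.05):
    k=(X>x0)&(X<x1)&(abs(Y)<w)&(Z>lo)&(Z<hi);return k.sum(),np.round([X[k].mean()*1e3,Y[k].mean()*1e3,X[k].min()*1e3,X[k].max()*1e3],1)
print('handle',m(-.3,-.19,.07,.09),'jaw',m(-.07,.06,.0605,.067,.02),'block',m(.13,.18,.066,.08),'button',m(-.14,-.08,.077,.09,.03))
for a in np.arange(0,.15,.02):
    k=(X>=a)&(X<a+.02)&(abs(Y)<.014)&(Z>.05)&(Z<.07)
    print(round(a,2),np.round(np.percentile(Y[k],[5,50,95])*1e3,1),round(np.percentile(Z[k],80)*1e3,1))
```

```text
handle (np.int64(20), array([-233.2,   15.2, -242.8, -228.2])) jaw (np.int64(80), array([-10.5,   0.6, -69.8,  10.9])) block (np.int64(174), array([1.531e+02, 1.000e-01, 1.453e+02, 1.618e+02])) button (np.int64(6), array([-96.3,   9.7, -99.8, -94.4]))
0.0 [-11.    1.2  11.9] 62.7
0.02 [-5.5  0.6  8.1] 56.7
0.04 [-4.9  2.3  8.5] 55.6
0.06 [-7.2  2.  10.5] 57.8
0.08 [-6.9  1.7 10.1] 58.0
0.1 [-6.6  2.1 10.1] 57.5
0.12 [-6.9  1.5  9.2] 57.4
0.14 [-12.4  -0.4  12. ] 68.8
```

View pics/c6.png

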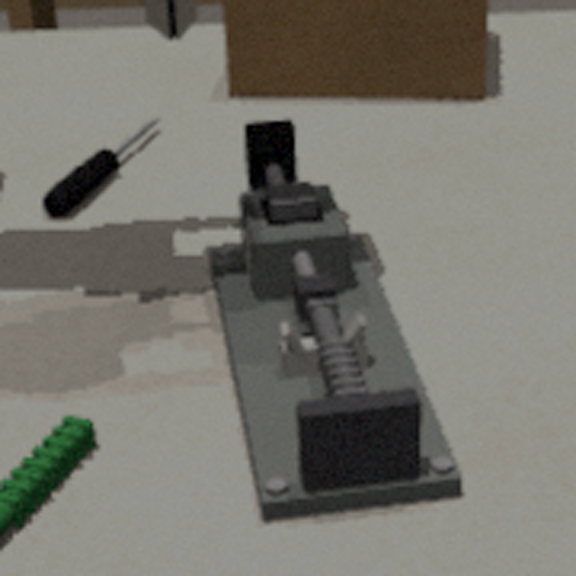

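The jaw is closed on the plug: the handle is at jig x of about -234 mm, i.e. the slide is at about 0.030. The plug is level on both saddles, the jig hasn't moved and the robot is clear.

```bash
python3 -c "from cell import *; print(hand_in())"
```

```text
the job is handed in; nothing more can be done
None
```

The long plug is clamped in the spring jig: I pulled the slide to its stop until the catch held, laid the plug on both saddles and pressed the button, so the jaw closed it endways against the end block; the jig stayed put, the short plug and screwdriver were not touched, and the job was handed in after about 18 s of the 67 s allowed.

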